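# Pack the jar set into its case in order of height and shut the lid

## Robot

A 6-joint arm with a two-finger parallel gripper is mounted at the origin on a cart in front of the work surface, level with it; the furniture and walls round the work are solid. World frame = base frame: x ahead of the robot, y to its left, z up, the work surface at z = 0. Lengths are in m, angles in rad, forces in N, time in s.
With the tool pointing down it reaches from about 0.375 to 0.975 m from the base axis. Payload 3.8 kg.
Tool frame: the origin (TCP) lies at the very end of the fingers, on their centre line; the grasp point (between the pads) lies 19 mm behind it; z points along the fingers, y is the line along which they close (so a half turn about z gives the same grasp; the last joint's range is limited). The gripper opens to 88 mm and grips with 3 to 60 N. Pads are 18 mm wide; open, the fingers measure 123 mm over their backs; the gripper's body (75 mm by 187 mm) begins 45 mm behind the grasp point.
Start: joints at [-1.183, 0.264, 1.604, -0, 1.274, -0.037], TCP at [0.278, -0.615, 0.239] pointing down, gripper open.
Joint ranges: [-2.63, 2.63], [-0.94, 2.18], [0.31, 2.57], [-1.31, 4.45], [0, 2.66], [-2.55, 2.55]. Speed limits (rad/s): [2.57, 2.57, 3.14, 3.14, 3.14, 3.14].

## Interface

Orientations are given as a rotation vector (axis times angle).
In Python, from workcell import status, read_camera, r gives the robot as it stands.
- The arm moves only by the tool jog_arm, never from a script. Its argument "series" is a list that holds one entry, the list of rows, each a list of 7 numbers: the turn, a rotation vector about the tool's x, y, z in units of 5 degrees (1.0 is 5 degrees), then the shift along the tool's x, y, z in units of 40 mm (1.0 is 40 mm), then the opening, from 0 (shut) to 1 (fully open). A call has exactly 8 rows; each row shifts and turns the commanded pose from where the row before left it, along the tool's axes as they then stand; what a row does not reach is not made up. A row lasts 1/12 s, in which the tool goes at most 41.7 mm and 7.16 degrees, less where a joint would pass 70% of its speed; a pose out of reach is approached as far as the arm can. A call with a number of a shift or a turn outside -1 to 1 is refused whole. A call with a gripper value outside its range is refused whole. The fingers move at their own pace and stop on an object; the grip force is fixed at half the most. Time passes only in rows, so rows that do not move let the fingers close, or fill a call up. It gives the time, the measured TCP pose, the force, the opening and the grip force at its end, in the units of the state.
- status.state(): the state, without advancing time (a new reading comes with each control period).
- read_camera(name): name is "side" or "top"; returns a dict with "image" (480x640x3 uint8, red, green, blue), "z_map" (480x640 float32, m along the optical axis (not along the pixel's ray), 0 where there is no reading), "camera_matrix" (3x3 intrinsics, pixels), "k1" (the pictures are not rectified: a ray, as slopes to the right and down, at radius r is drawn at 1 + k1 r^2 times it, then the intrinsics apply), "extrinsics" (4x4, takes a point from world to camera coordinates). Camera axes: x right, y up, looking along -z (the intrinsics and any distortion apply to the point x, -y, -z); pixel columns grow to the right and rows downward; lengths in m; the calibration is good to about 2 mm. A picture is of the moment at which its call begins.
- r.job_done(): hands the job in; it is judged then, once.
The state is a dict: "t": time; "joint_pos": joint angles; "joint_vel": joint speeds; "effort": joint torques, N m; "position": TCP position; "orientation": TCP orientation; "contact_force": force on the tool from outside, world axes, zero at the start; "wrist_torque": the same for the moment, N m; "width": opening from 0.0 (shut) to 1.0 (fully open); "finger_force": force on a finger pad.
Only numpy, scipy, OpenCV 4.12 (cv2) and the standard library are available. Lean on these libraries where they do the work, as an engineer would, in place of code of your own. Each camera call takes 0.05 s, during which the arm holds its last target. There are 200 camera calls.

## Task

Pack the three dark-lidded spread jars that stand by themselves on the cloth beside the wooden presentation case upright into it, in order of height along its row: the tallest jar on the thinnest riser, the middle one on the middle riser and the shortest on the thickest, so that all their lids come level. Set each jar down, do not drop it, then shut the case's lid fully and let go. Leave the green-lidded jar where it stands.

Things in the scene. Friction and masses are not known exactly. Their poses are not given: they have to be found in the camera images.
- jar_tall: the tallest of the three dark-lidded spread jars beside the case (not those at the back of the table): glass, pale paper label, near-black screw lid (fixed on); body 75 mm across, lid 68 mm across and the top 17 mm, 93 mm high in all, about 0.27 kg. Origin: centre of its underside, z up its axis. Grasp it by the lid from above
- jar_middle: the middle of the three dark-lidded spread jars beside the case (not those at the back of the table): glass, pale paper label, near-black screw lid (fixed on); body 73 mm across, lid 66 mm across and the top 17 mm, 79 mm high in all, about 0.27 kg. Origin: centre of its underside, z up its axis. Grasp it by the lid from above
- jar_short: the shortest of the three dark-lidded spread jars beside the case (not those at the back of the table): glass, pale paper label, near-black screw lid (fixed on); body 69 mm across, lid 62 mm across and the top 17 mm, 67 mm high in all, about 0.27 kg. Origin: centre of its underside, z up its axis. Grasp it by the lid from above
- riser_low: the thinnest of three cork-topped wooden riser blocks, one fixed in each compartment of the case; 94 x 98 mm and 8 mm thick. It is the one for the tallest jar. Origin: centre of its underside, 8 mm above the table; its top is 8 mm above that; same axes as the case
- riser_mid: the middle of three cork-topped wooden riser blocks, one fixed in each compartment of the case; 94 x 98 mm and 22 mm thick. It is the one for the middle jar. Origin: centre of its underside, 8 mm above the table; its top is 22 mm above that; same axes as the case
- riser_high: the thickest of three cork-topped wooden riser blocks, one fixed in each compartment of the case; 94 x 98 mm and 34 mm thick. It is the one for the shortest jar. Origin: centre of its underside, 8 mm above the table; its top is 34 mm above that; same axes as the case
- jar_case: wooden case fixed to the table. Origin: centre of its underside; x front to back, y along its length. Base 112 (x) x 328 (y) x 72 mm high, walls and floor 8 mm; two 58 mm high dividers part it into compartments 96 (x) x 100 (y) mm, centred at y = -106, 0, +106 mm. The middle riser is in the middle one. A jar on its own riser tops out 109 mm above the table, 6 mm under the shut lid
- case_lid (a joint): hinge of the lid, rad: 0 shut, 1.75 to 1.92 at the start (standing open, leaning back, its top 180 mm and the knob 215 mm above the table). The hinge line runs along the case's y at x = +56 mm, z = 72 mm of the case frame. Lid 112 x 328 x 50 mm outside. A stiff hinge: the lid stays where it is left, so bring it all the way down (2 to 5 N at the knob)
- lid_knob (a point): grip centre of the dark wooden knob on the lid's front wall: 24 mm across, 34 mm out from the wall; 146 mm before the hinge line and 20 mm above it when the lid is shut. On the open lid it points up: pinch it from above, fingers closing along the case's y, and it turns between them as the lid swings down
- mustard_jar: bystander: a similar jar with a green lid, 74 mm across, 83 mm high, not part of the set. Origin: centre of its underside
There are look-alikes about, which are no part of the job. What is shaped like the jar_tall but blue is not meant.

How it is judged:
By the outcome, as a careful person would: the job done as asked, in the order asked, and still so for the second after the job is handed in, with the robot touching nothing.
It also fails if it takes over 96 s, if anything falls off the work surface, if the arm or the gripper's body presses on something with over 40 N, if the wrist force passes 120 N, or if a joint passes its speed limit or range.

## Working session

There is one attempt and no reset: what is moved stays moved. The work goes in short steps, Python scripts to look and compute and a tool call to move; the robot and the scene stay as the last step left them, time stands still between calls to the robot, and variables do not carry over. Pictures are saved under pics/ and viewed, at most 14 in all, crops included, and the job is handed in when it is done.

Besides the shell and the picture viewer there is one more tool, called as name([rows], argument=value, ...), one row to a line, values as JSON. jog_arm: Moves the arm, as the interface text tells. Its arguments: {"type":"object","properties":{"series":{"type":"array","items":{"type":"array","items":{"type":"array","items":{"type":"number"}}}}},"required":["series"]}

```bash
ls; mkdir -p pics; cat > h.py <<'E'
import numpy as np, cv2
from workcell import status, read_camera, r
def ray(c,u,v):
    K=c["camera_matrix"]; k=c["k1"]
    d=np.array([(u-K[0,2])/K[0,0],(v-K[1,2])/K[1,1]]); s=d.copy()
    for _ in range(30): s=d/(1+k*(s@s))
    E=c["extrinsics"]; R=E[:3,:3]; o=-R.T@E[:3,3]
    return o, R.T@np.array([s[0],-s[1],-1.0])   # unit depth
def on_plane(c,u,v,z):
    o,d=ray(c,u,v); return o+d*(z-o[2])/d[2]
def at_depth(c,u,v):
    o,d=ray(c,u,v); return o+d*c["z_map"][int(round(v)),int(round(u))]
E
python3 - <<'E'
from h import *
print(status.state())
for n in("top","side"):
    c=read_camera(n); cv2.imwrite(f"pics/{n}0.png",c["image"][:,:,::-1]); np.savez(f"{n}0.npz",**c)
    print(n,c["camera_matrix"],c["k1"],c["extrinsics"])
E
```

```text
pics
{'t': 0.0, 'joint_pos': array([-1.18291792e+00,  2.64771409e-01,  1.60534778e+00, -3.79533591e-05,
        1.27370502e+00, -3.69062254e-02]), 'joint_vel': array([-9.11288064e-05, -2.47125903e-03,  1.28320176e-03, -7.37817796e-04,
        2.76977518e-03,  3.91175876e-04]), 'effort': array([ 1.30045364e-04, -5.02109635e+01, -3.56878102e+01,  7.26430560e-02,
        2.94286734e-02, -1.70802300e-04]), 'position': array([ 0.27790107, -0.61436704,  0.23738987]), 'orientation': array([-3.06885375e+00, -6.61800025e-01,  6.67627969e-04]), 'contact_force': array([ 0.67519038, -0.42939145,  0.6225255 ]), 'wrist_torque': array([ 0.00863523,  0.01519766, -0.02474539]), 'finger_force': 0.0, 'width': 1.0011577906859248}
top [[503.82691986   0.         318.25983434]
 [  0.         503.82691986 236.0464593 ]
 [  0.           0.           1.        ]] 0.03547623388244677 [[-0.01649922 -0.99986116  0.00233365  0.12757059]
 [ 0.98396637 -0.0158223   0.17765089 -0.53271073]
 [-0.1775893   0.00522733  0.98409081 -0.99340482]
 [ 0.          0.          0.          1.        ]]
side [[606.78271462   0.         322.92920565]
 [  0.         606.78271462 246.55307123]
 [  0.           0.           1.        ]] -0.030889423599858783 [[-0.84787362  0.53017326  0.00516138  0.36460192]
 [-0.39261413 -0.63436654  0.66590783  0.23654445]
 [ 0.35632073  0.56257925  0.74601617 -1.58863635]
 [ 0.          0.          0.          1.        ]]
```

View pics/top0.png

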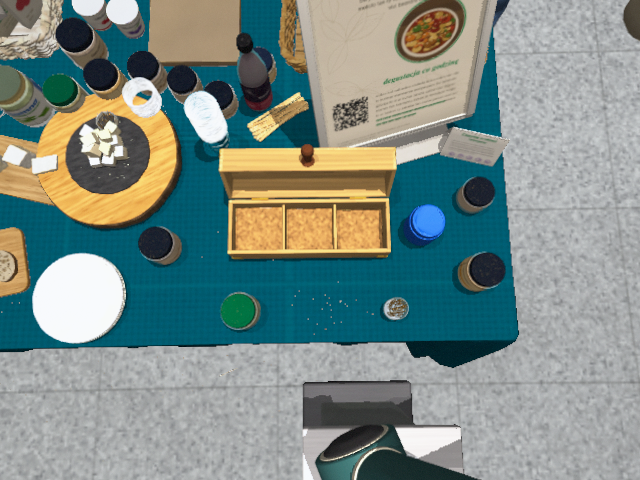

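View pics/side0.png

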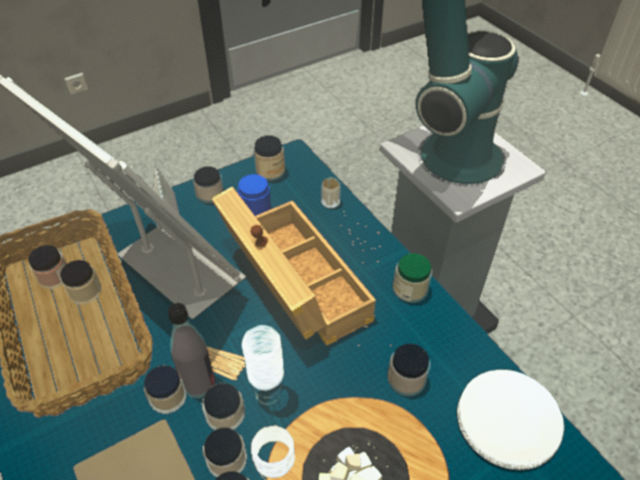

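The top view shows these candidates:
- **Dark lids beside the case:** (159,245), (475,195) and (485,271). These are the three I want.
- **Dark lids at the back, not meant:** (75,38), (102,76), (147,68), (183,82), (218,98) and (262,62).
- **Other jars, not meant:** blue (427,225), green (240,311) and (62,92).

The case is at (310,228), and its knob is at (307,153).

```bash
cat >> h.py <<'E'
def cloud(c):
    K=c["camera_matrix"]; D=np.array([c["k1"],0,0,0,0],float)
    v,u=np.mgrid[:480,:640]; p=np.stack([u,v],-1).reshape(-1,1,2).astype(float)
    s=cv2.undistortPointsIter(p,K,D,None,None,(3,50,1e-10)).reshape(480,640,2)
    z=c["z_map"]; P=np.stack([s[...,0]*z,-s[...,1]*z,-z],-1)
    E=c["extrinsics"]; W=(P-E[:3,3])@E[:3,:3]; W[z==0]=np.nan
    return W
def tri(c1,p1,c2,p2):
    o1,d1=ray(c1,*p1);o2,d2=ray(c2,*p2)
    t=np.linalg.lstsq(np.stack([d1,-d2],1),o2-o1,rcond=None)[0]
    a,b=o1+t[0]*d1,o2+t[1]*d2
    return (a+b)/2,np.linalg.norm(a-b)
E
python3 - <<'E'
from h import *
T=dict(np.load("top0.npz"));S=dict(np.load("side0.npz"));WT=cloud(T);WS=cloud(S)
def lid(c,W,u,v,n):
    im=c["image"].astype(int); m=(im.max(2)<62).astype(np.uint8)
    if n=="green": m=((im[...,1]>im[...,0]+40)&(im[...,1]>im[...,2]+25)).astype(np.uint8)
    if n=="blue": m=((im[...,2]>im[...,0]+60)&(im[...,2]>im[...,1]+30)).astype(np.uint8)
    y,x=np.mgrid[:480,:640]; near=(abs(x-u)<30)&(abs(y-v)<28)
    # top-face pixels: highest plateau in the depth cloud around the mask
    z=W[...,2]; q=near&(m>0)&(z>.03); zt=np.nanpercentile(z[q],80); q&=(abs(z-zt)<.005)
    ctr,rad=cv2.minEnclosingCircle(W[q][:,:2].astype(np.float32))
    med=np.median(W[q],0)
    # pixel ellipse centre
    px=np.array([x[q].mean(),y[q].mean()])
    return med,ctr,rad*2,px,q.sum()
for n,t,s in[("A",(159,242),(410,360)),("B",(477,192),(207,177)),("C",(487,268),(268,147)),("green",(238,309),(413,266)),("blue",(427,222),(253,188))]:
    a=lid(T,WT,*t,n);b=lid(S,WS,*s,n)
    P,e=tri(T,a[3],S,b[3])
    print(n,"top",a[0].round(4),np.round(a[1],4),round(a[2],4),a[4],"| side",b[0].round(4),np.round(b[1],4),round(b[2],4),"| tri",P.round(4),round(e,4))
for W,n in((WT,"top"),(WS,"side")):
    q=(W[...,0]>.3)&(W[...,0]<.75)&(abs(W[...,1]-.13)<.26)
    rim=q&(abs(W[...,2]-.072)<.004)
    l,lab,st,ce=cv2.connectedComponentsWithStats(rim.astype(np.uint8),connectivity=8)
    for i in np.argsort(-st[1:,4])[:3]+1: 
        p=W[lab==i]; print(n,"rim",st[i],cv2.minAreaRect((p[:,:2]*1000).astype(np.float32)),p[:,2].mean())
for u in((257,228),(310,228),(362,228)):
    w=WT[u[1]-10:u[1]+10,u[0]-10:u[0]+10].reshape(-1,3);print("riser",np.median(w,0).round(4))
w=WT[148:160,300:314];print("knob",w[::2,7].round(3)); print("table",np.nanmedian(WT[270:290,200:260,2]))
for u in ((410,365),(207,180)): pass
E
```

```text
A top [0.5213 0.4454 0.0777] [0.5217 0.4454] 0.0666 790 | side [0.5264 0.4504 0.0796] [0.5267 0.4497] 0.0675 | tri [0.5226 0.4473 0.0719] 0.0006
B top [ 0.6203 -0.213   0.0672] [ 0.6216 -0.2133] 0.0618 633 | side [ 0.6258 -0.2062  0.0685] [ 0.6251 -0.2078] 0.0608 | tri [ 0.6226 -0.2159  0.0596] 0.0003
C top [ 0.456  -0.2082  0.093 ] [ 0.456 -0.209] 0.0677 893 | side [ 0.4632 -0.2001  0.0942] [ 0.4608 -0.2039] 0.0652 | tri [ 0.4573 -0.2118  0.0846] 0.0015
green top [0.3848 0.2777 0.0821] [0.3848 0.2783] 0.0654 873 | side [0.3874 0.2817 0.0839] [0.3871 0.2798] 0.0677 | tri [0.3846 0.2787 0.0788] 0.0001
blue top [ 0.554  -0.0999  0.0929] [ 0.5552 -0.0996] 0.0691 879 | side [ 0.5588 -0.0959  0.0942] [ 0.5576 -0.098 ] 0.072 | tri [ 0.5558 -0.1014  0.0881] 0.0015
top rim [ 233  175  152   24 1960] ((632.7337646484375, 137.17855834960938), (311.2423400878906, 47.919036865234375), 89.55602264404297) 0.07274885990133394
top rim [ 228  197  163   58 1662] ((553.5203857421875, 137.33267211914062), (328.0841064453125, 116.3578109741211), 89.56028747558594) 0.07150830813108751
top rim [369 132  35  13 104] ((739.4140014648438, -25.885570526123047), (10.331981658935547, 73.62386322021484), 15.71936321258545) 0.07276895206078385
side rim [254 201 121 125 876] ((548.6842041015625, 138.91783142089844), (337.4211730957031, 111.24263763427734), 87.28630828857422) 0.07226519484691983
side rim [396 263  36  22 139] ((399.28192138671875, 290.1416931152344), (45.843162536621094, 72.5749740600586), 40.06678009033203) 0.07156450781757358
side rim [241 191  29  13  74] ((561.5133056640625, -73.06041717529297), (26.524049758911133, 68.54139709472656), 82.32432556152344) 0.07236906735937747
riser [nan nan nan]
riser [nan nan nan]
riser [nan nan nan]
knob [[0.662 0.137 0.22 ]
 [0.657 0.137 0.225]
 [0.656 0.137 0.218]
 [0.653 0.137 0.216]
 [0.651 0.137 0.211]
 [0.653 0.138 0.194]]
table -0.0008627572698994974
```

```bash
python3 - <<'E'
import cv2,numpy as np
t=cv2.imread("pics/top0.png");s=cv2.imread("pics/side0.png")
a=cv2.resize(t[130:330,120:520],(800,400)); b=cv2.resize(s[120:220,180:300],(400,200*400//240)) if 0 else cv2.resize(s[130:230,180:380],(400,200)); d=cv2.resize(s[320:420,300:500],(400,200))
cv2.imwrite("pics/crop1.png",np.vstack([a,np.hstack([b,d])]))
E
```

```text
(no output)
```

View pics/crop1.png

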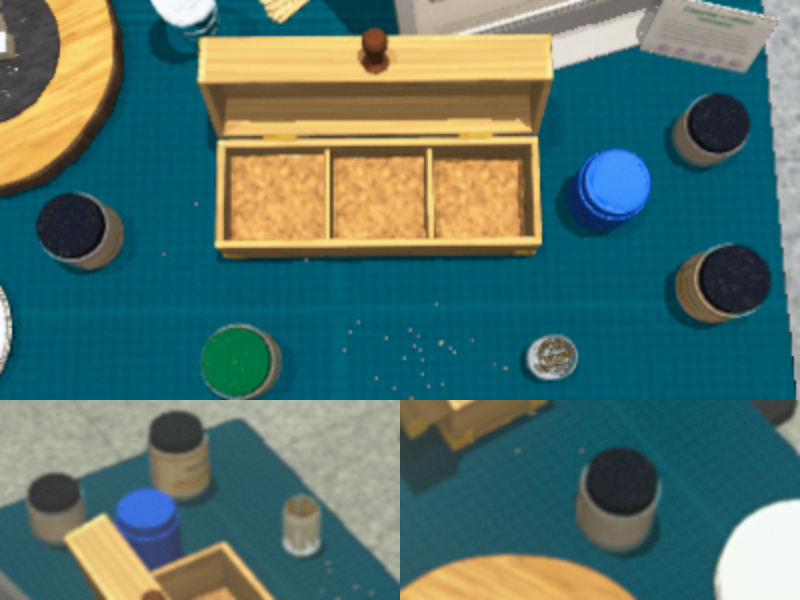

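Checking the crop against the heights: A (159,242) is 78 mm, so jar_middle. B (477,192) is 67 mm, so jar_short. C (487,268) is 93 mm, so jar_tall. Next I measure the case edges, the risers and the obstacles.

```bash
python3 - <<'E'
from h import *
T=dict(np.load("top0.npz"));S=dict(np.load("side0.npz"))
for n,c in(("top",T),("side",S)):
    W=cloud(c); X,Y,Z=W[...,0],W[...,1],W[...,2]
    rim=(abs(Z-.0725)<.004)
    f=W[rim&(X>.485)&(X<.507)&(Y>0)&(Y<.27)]
    p=np.polyfit(f[:,1],f[:,0],1); print(n,"front wall centre line x at y=.137",np.polyval(p,.137).round(4),"slope",p[0].round(4),len(f))
    for lo,hi,nm in((-.05,0.0,"R"),(.27,.33,"L")):
        g=W[rim&(X>.515)&(X<.59)&(Y>lo)&(Y<hi)]
        print("  wall",nm,np.nanmedian(g[:,1]).round(4),len(g))
    for y0 in(.031,.137,.243):
        g=W[(X>.53)&(X<.575)&(abs(Y-y0)<.03)&(Z<.06)]; print("  riser y",y0,"top z",np.nanmedian(g[:,2]).round(4) if len(g) else None,len(g))
    for nm,b in (("card",(.66,.78,-.30,-.10)),("board",(.62,.9,-.12,.12)),("bottle/glass",(.6,.75,.27,.42)),("lidtop",(.61,.72,-.04,.31))):
        g=W[(X>b[0])&(X<b[1])&(Y>b[2])&(Y<b[3])&(Z>.02)]
        print("  ",nm,len(g),"zmax",np.nanpercentile(g[:,2],99.5).round(3) if len(g) else None,"xmin",np.nanmin(g[:,0]).round(3) if len(g) else None, "x at z>.1:",g[g[:,2]>.1][:,0].min().round(3) if (g[:,2]>.1).any() else None)
# direct pixel-edge check: rim corners in top image by ray onto z=.072
im=T["image"]; hsv=cv2.cvtColor(im,cv2.COLOR_RGB2HSV); m=((hsv[...,0]>8)&(hsv[...,0]<35)&(hsv[...,1]>60)&(hsv[...,2]>70))
row=225; cols=np.where(m[row,210:400])[0]+210; print("row225 wood cols",cols.min(),cols.max(),on_plane(T,cols.min()-.5,row,.072).round(4),on_plane(T,cols.max()+.5,row,.072).round(4))
r0=np.where(m[235:270,310])[0]+235; print("col310 rows",r0.max())
E
```

```text
top front wall centre line x at y=.137 0.4998 slope 0.006 506
  wall R -0.022 133
  wall L 0.2968 140
  riser y 0.031 top z 0.0158 587
  riser y 0.137 top z 0.0297 583
  riser y 0.243 top z 0.0415 594
   card 1825 zmax 0.104 xmin 0.698 x at z>.1: 0.775
   board 21510 zmax 0.371 xmin 0.62 x at z>.1: 0.62
   bottle/glass 1825 zmax 0.186 xmin 0.6 x at z>.1: 0.618
   lidtop 8838 zmax 0.219 xmin 0.61 x at z>.1: 0.615
side front wall centre line x at y=.137 0.5036 slope 0.0007 315
  wall R -0.0192 115
  wall L 0.3009 155
  riser y 0.031 top z 0.0179 314
  riser y 0.137 top z 0.0315 459
  riser y 0.243 top z 0.0436 537
   card 442 zmax 0.097 xmin 0.703 x at z>.1: None
   board 4607 zmax 0.482 xmin 0.635 x at z>.1: 0.635
   bottle/glass 2114 zmax 0.187 xmin 0.6 x at z>.1: 0.621
   lidtop 5240 zmax 0.221 xmin 0.61 x at z>.1: 0.621
row225 wood cols 228 389 [0.5559 0.3021 0.072 ] [ 0.5507 -0.0255  0.072 ]
col310 rows 256
```

jog_arm([
  [[0,0,0.98,0,0,0,1],[0,0,0.98,0,0,0,1],[0,0,0.98,0,0,0,1],[0,0,0.98,0,0,0,1],[0,0,0.98,0,0,0,1],[0,0,0,0.5,-1,0,1],[0,0,0,0.5,-1,0,1],[0,0,0,0.5,-1,0,1]],
])

```text
t: 0.77
position: [0.3342, -0.5021, 0.2377]
orientation: [-3.14, 0.008, 0.001]
contact_force: [0.6, 0.7, 0.6]
width: 0.998
finger_force: 0.0
```

jog_arm([
  [[0,0,0,0.5,-1,0.2,1],[0,0,0,0.5,-1,0.2,1],[0,0,0,0.5,-1,0.2,1],[0,0,0,0.5,-1,0.2,1],[0,0,0,0.5,-1,0.2,1],[0,0,0,0.5,-1,0,1],[0,0,0,0,-1,0,1],[0,0,0,0,0,0,1]],
])

```text
t: 1.43
position: [0.4451, -0.2367, 0.2008]
orientation: [-3.137, -0.004, 0.004]
contact_force: [-0.6, 0.2, -0.4]
width: 1.002
finger_force: 0.0
```

```bash
python3 - <<'E'
from h import *
print({k:np.round(v,4) for k,v in status.state().items() if k in("position","orientation","joint_pos")})
a=[]
for n in("top","side"):
    c=read_camera(n); np.savez(f"{n}1.npz",**c)
    p=status.state()["position"]; im=c["image"].copy()
    K=c["camera_matrix"];E=c["extrinsics"]
    for dy in(-.044,0,.044):
        q=E[:3,:3]@(p+[0,dy,0])+E[:3,3]; s=np.array([q[0],-q[1]])/-q[2]; s*=1+c["k1"]*(s@s)
        u=K[0,0]*s[0]+K[0,2],K[1,1]*s[1]+K[1,2]; cv2.drawMarker(im,tuple(int(round(x)) for x in u),(255,0,255),0,5); print(n,np.round(u,1))
    u=[int(x) for x in u]; x0=min(max(u[0]-60,0),520);y0=min(max(u[1]-60,0),360)
    a.append(cv2.resize(im[y0:y0+120,x0:x0+120],(400,400),interpolation=cv2.INTER_CUBIC)); print(x0,y0)
cv2.imwrite("pics/grip1.png",np.hstack(a)[:,:,::-1])
W=cloud(dict(np.load("top0.npz"))); 
for z0 in(.15,.2,.25,.3,.35):
    g=W[(abs(W[...,2]-z0)<.025)&(W[...,0]>.6)&(W[...,0]<1)&(W[...,1]>-.2)&(W[...,1]<.13)]
    l=g[g[:,0]>.69]; print(z0,"board xmin",l[:,0].min().round(3) if len(l) else None,"ymax",np.percentile(l[:,1],99.5).round(3) if len(l) else None)
E
```

```text
{'joint_pos': array([-0.5399, -0.0308,  2.0028,  0.0028,  1.1737,  1.0275]), 'position': array([ 0.4451, -0.2367,  0.2008]), 'orientation': array([-3.1372, -0.0035,  0.0035])}
top [552.6 267.6]
top [526.8 267.9]
top [501.2 268.3]
441 208
side [254.2  88.1]
side [263.   97.2]
side [272.1 106.6]
212 46
0.15 board xmin 0.712 ymax 0.118
0.2 board xmin 0.734 ymax 0.124
0.25 board xmin 0.753 ymax 0.128
0.3 board xmin 0.775 ymax 0.129
0.35 board xmin 0.796 ymax 0.13
```

View pics/grip1.png

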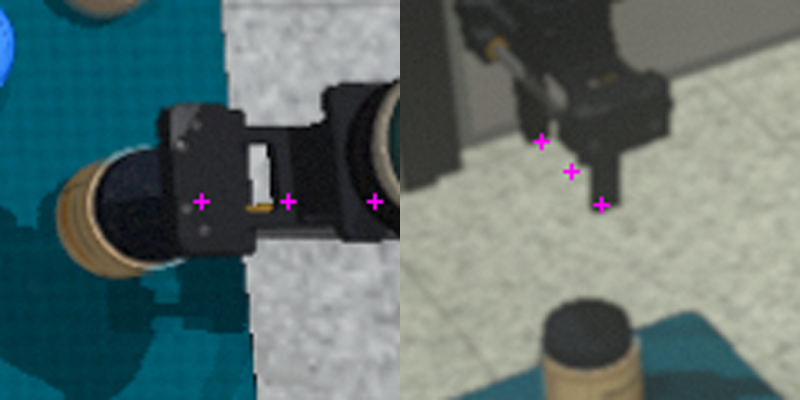

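The board clears x≥0.71 where it matters. The left fingertip in the side picture, at crop (603,207), lies on its predicted marker, so the calibration is good to about 2 mm. I descend part-way and let it settle.

jog_arm([
  [[0,0,0,0,0,0.5,1],[0,0,0,0,0,0.5,1],[0,0,0,0,0,0.5,1],[0,0,0,0,0,0.3,1],[0,0,0,0,0,0,1],[0,0,0,0,0,0,1],[0,0,0,0,0,0,1],[0,0,0,0,0,0,1]],
])

```text
t: 2.2
position: [0.4464, -0.244, 0.1315]
orientation: [3.14, -0.005, 0.003]
contact_force: [0.2, 0.7, 0.0]
width: 1.0
finger_force: 0.0
```

jog_arm([
  [[0,0,0,0.1,-0.31,0,1],[0,0,0,0.1,-0.31,0,1],[0,0,0,0.1,-0.31,0,1],[0,0,0,0,0,0,1],[0,0,0,0,0,0.4,1],[0,0,0,0,0,0.4,1],[0,0,0,0,0,0.25,1],[0,0,0,0,0,0,1]],
])

```text
t: 2.87
position: [0.4561, -0.2055, 0.0863]
orientation: [-3.14, 0.004, 0.005]
contact_force: [-0.2, -0.2, -0.9]
width: 0.998
finger_force: 0.0
```

jog_arm([
  [[0,0,0,0.05,0,0.18,1],[0,0,0,0,0,0,1],[0,0,0,0,0,0,0.5],[0,0,0,0,0,0,0.5],[0,0,0,0,0,0,0.5],[0,0,0,0,0,0,0.5],[0,0,0,0,0,0,0.5],[0,0,0,0,0,0,0.5]],
])

```text
t: 3.53
position: [0.4605, -0.2067, 0.0818]
orientation: [3.14, -0.004, 0.003]
contact_force: [-0.6, -2.1, 2.7]
width: 0.741
finger_force: 29.3
```

jog_arm([
  [[0,0,0,0,0,-0.3,0.5],[0,0,0,0,0,-0.5,0.5],[0,0,0,0,0,-0.6,0.5],[0,0,0,0,0,-0.6,0.5],[0,0,0,0,0,-0.6,0.5],[0,0,0,0,0,-0.4,0.5],[0,0,0,0,0,0,0.5],[0,0,0,0,0,0,0.5]],
])

```text
t: 4.2
position: [0.4595, -0.2055, 0.2013]
orientation: [-3.141, 0.004, -0.001]
contact_force: [-0.8, -0.4, -2.6]
width: 0.743
finger_force: 29.0
```

```bash
cat >> h.py <<'E'
def snap(name,f=3.3,half=75,dz=-.03):
    a=[]; p=status.state()["position"]+[0,0,dz]
    for n in("top","side"):
        c=read_camera(n);im=c["image"];K=c["camera_matrix"];E=c["extrinsics"]
        np.savez(f"{n}_{name}.npz",**c)
        q=E[:3,:3]@p+E[:3,3]; s=np.array([q[0],-q[1]])/-q[2]
        u=int(K[0,0]*s[0]+K[0,2]),int(K[1,1]*s[1]+K[1,2])
        x0=min(max(u[0]-half,0),640-2*half);y0=min(max(u[1]-half,0),480-2*half)
        a.append(cv2.resize(im[y0:y0+2*half,x0:x0+2*half],(400,400),interpolation=cv2.INTER_CUBIC)); print(n,"crop origin",x0,y0,"scale",200/half)
    cv2.imwrite(f"pics/{name}.png",np.hstack(a)[:,:,::-1])
E
python3 -c "
from h import *
snap('lift1')
print(status.state()['position'],status.state()['contact_force'],status.state()['wrist_torque'])"
```

```text
top crop origin 424 187 scale 2.6666666666666665
side crop origin 190 42 scale 2.6666666666666665
[ 0.45824068 -0.20494321  0.19903533] [-0.82692772  0.13108059 -3.05697691] [0.01271812 0.02196894 0.02247213]
```

View pics/lift1.png

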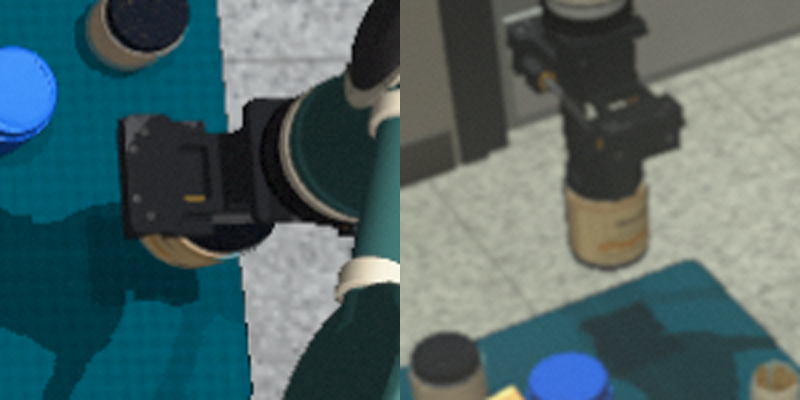

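```bash
cat >> h.py <<'E'
from scipy.optimize import least_squares
def held(name,R,zlo=-.065,zhi=-.015,tcp=None):
    p=status.state()["position"] if tcp is None else np.array(tcp)
    for n in("top","side"):
        W=cloud(dict(np.load(f"{n}_{name}.npz"))).reshape(-1,3)-p
        g=W[(W[:,2]>zlo)&(W[:,2]<zhi)&(np.hypot(W[:,0],W[:,1])<.06)]
        if len(g)<40: print(n,len(g)); continue
        s=least_squares(lambda c:np.hypot(g[:,0]-c[0],g[:,1]-c[1])-R,[0,0],loss="soft_l1",f_scale=.002)
        b=W[(np.hypot(W[:,0]-s.x[0],W[:,1]-s.x[1])<.04)&(W[:,2]>-.12)&(W[:,2]<.0)]
        print(n,"jar axis minus TCP",s.x.round(4),"res",np.abs(s.fun).mean().round(4),"lowest z-TCP",np.percentile(b[:,2],1).round(4),len(g))
E
python3 -c "
from h import *
held('lift1',.0375)"
```

```text
top jar axis minus TCP [-0.0027 -0.0015] res 0.0004 lowest z-TCP -0.0727 156
side jar axis minus TCP [-0.002  -0.0015] res 0.0016 lowest z-TCP -0.0765 527
```

jog_arm([
  [[0,0,0,0.2,-0.4,-0.3,0.5],[0,0,0,0.4,-0.9,-0.2,0.5],[0,0,0,0.4,-1,0,0.5],[0,0,0,0.4,-1,0,0.5],[0,0,0,0.4,-1,0,0.5],[0,0,0,0.3,-0.9,0,0.5],[0,0,0,0.2,-0.5,0,0.5],[0,0,0,0.1,-0.2,0,0.5]],
])

```text
t: 4.97
position: [0.5539, 0.0294, 0.2182]
orientation: [-3.14, -0.001, 0.007]
contact_force: [-0.6, 0.0, -2.8]
width: 0.745
finger_force: 29.2
```

jog_arm([
  [[0,0,0,0,0,0,0.5],[0,0,0,0,0,0,0.5],[0,0,0,0,0,0,0.5],[0,0,0,0,0,0,0.5],[0,0,0,0,0,0,0.5],[0,0,0,0,0,0,0.5],[0,0,0,0,0,0,0.5],[0,0,0,0,0,0,0.5]],
])

```text
t: 5.63
position: [0.5546, 0.0255, 0.221]
orientation: [-3.142, 0.006, -0.0]
contact_force: [-1.0, -0.9, -3.2]
width: 0.743
finger_force: 29.2
```

```bash
python3 -c "
from h import *
snap('over1'); held('over1',.0375,tcp=[0,0,.22]) if 0 else None
p=status.state()['position']; print(p)
held('over1',.0375)"
```

```text
top crop origin 295 135 scale 2.6666666666666665
side crop origin 203 107 scale 2.6666666666666665
[0.55467782 0.02573735 0.22096714]
top jar axis minus TCP [-0.0038 -0.0023] res 0.0003 lowest z-TCP -0.0696 67
side jar axis minus TCP [-0.0015 -0.0015] res 0.0011 lowest z-TCP -0.0754 633
```

View pics/over1.png

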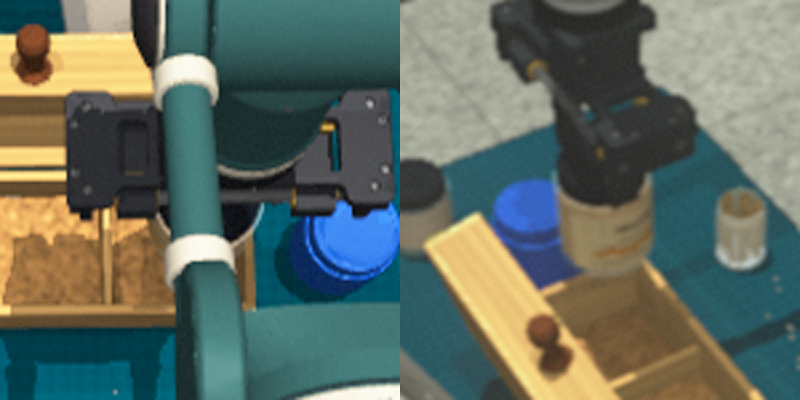

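jog_arm([
  [[0,0,0,0.05,-0.23,0,0.5],[0,0,0,0,0,0.2,0.5],[0,0,0,0,0,0.5,0.5],[0,0,0,0,0,0.6,0.5],[0,0,0,0,0,0.6,0.5],[0,0,0,0,0,0.5,0.5],[0,0,0,0,0,0.2,0.5],[0,0,0,0,0,0,0.5]],
])

```text
t: 6.4
position: [0.5543, 0.0355, 0.1137]
orientation: [3.141, -0.004, -0.009]
contact_force: [-1.4, 0.1, -2.5]
width: 0.744
finger_force: 29.2
```

jog_arm([
  [[0,0,0,0,0,0,0.5],[0,0,0,0,0,0.1,0.5],[0,0,0,0,0,0,0.5],[0,0,0,0,0,0.1,0.5],[0,0,0,0,0,0,0.5],[0,0,0,0,0,0.1,0.5],[0,0,0,0,0,0,0.5],[0,0,0,0,0,0,0.5]],
])

```text
t: 7.07
position: [0.5564, 0.0351, 0.1046]
orientation: [3.142, -0.005, -0.001]
contact_force: [0.2, -0.6, -3.1]
width: 0.742
finger_force: 29.2
```

jog_arm([
  [[0,0,0,0,0,0.07,0.5],[0,0,0,0,0,0,0.5],[0,0,0,0,0,0.05,0.5],[0,0,0,0,0,0,0.5],[0,0,0,0,0,0.05,0.5],[0,0,0,0,0,0,0.5],[0,0,0,0,0,0,0.5],[0,0,0,0,0,0,0.5]],
])

```text
t: 7.73
position: [0.5567, 0.0352, 0.098]
orientation: [-3.142, 0.004, 0.0]
contact_force: [-0.1, 0.2, -3.9]
width: 0.744
finger_force: 29.2
```

jog_arm([
  [[0,0,0,0,0,0.04,0.5],[0,0,0,0,0,0,0.5],[0,0,0,0,0,0.03,0.5],[0,0,0,0,0,0,0.5],[0,0,0,0,0,0,0.5],[0,0,0,0,0,0,0.5],[0,0,0,0,0,0,0.5],[0,0,0,0,0,0,0.5]],
])

```text
t: 8.4
position: [0.5581, 0.0351, 0.0979]
orientation: [3.142, -0.004, 0.005]
contact_force: [-3.3, -0.9, 9.7]
width: 0.741
finger_force: 30.4
```

jog_arm([
  [[0,0,0,0,0,0,0.78],[0,0,0,0,0,0,0.85],[0,0,0,0,0,0,0.92],[0,0,0,0,0,0,0.92],[0,0,0,0,0,-0.2,0.92],[0,0,0,0,0,-0.5,0.92],[0,0,0,0,0,-0.8,0.92],[0,0,0,0,0,-0.8,0.92]],
])

```text
t: 9.07
position: [0.5554, 0.0352, 0.1871]
orientation: [-3.142, 0.004, 0.005]
contact_force: [-0.1, 0.4, -0.3]
width: 0.923
finger_force: 0.0
```

jog_arm([
  [[0,0,0,0,-0.6,-0.3,1],[0,0,0,-0.1,-1,0,1],[0,0,0,-0.1,-1,0,1],[0,0,0,-0.1,-1,0,1],[0,0,0,-0.1,-1,0,1],[0,0,0,-0.1,-1,0,1],[0,0,0,-0.1,-1,0,1],[0,0,0,-0.1,-1,0,1]],
])

```text
t: 9.73
position: [0.529, 0.3412, 0.1997]
orientation: [-3.141, 0.004, -0.001]
contact_force: [0.3, 0.0, 0.4]
width: 1.0
finger_force: 0.0
```

```bash
python3 - <<'E'
from h import *
p=status.state()["position"]
for n in("top","side"):
    c=read_camera(n);np.savez(f"{n}_p1.npz",**c);W=cloud(c)
    m=(c["image"].max(2)<62)&(abs(W[...,0]-.555)<.05)&(abs(W[...,1]-.035)<.06)&(W[...,2]>.095)&(W[...,2]<.13)
    g=W[m]; print(n,m.sum(),cv2.minEnclosingCircle(g[:,:2].astype(np.float32)) if m.sum() else "",np.median(g,0) if m.sum() else "")
E
```

```text
top 886 ((0.5526583194732666, 0.032231830060482025), 0.03364389017224312) [0.55221377 0.03287168 0.1084074 ]
side 578 ((0.5571980476379395, 0.03504393249750137), 0.03434961661696434) [0.55874415 0.04100611 0.10959049]
```

jog_arm([
  [[0,0,0,0,-0.8,0,1],[0,0,0,0,-0.8,0.3,1],[0,0,0,0,-0.6,0.5,1],[0,0,0,0,-0.3,0.5,1],[0,0,0,0,0,0.3,1],[0,0,0,0,0,0,1],[0,0,0,0,0,0,1],[0,0,0,0,0,0,1]],
])

```text
t: 10.5
position: [0.5306, 0.4382, 0.1363]
orientation: [-3.141, 0.006, -0.001]
contact_force: [-0.2, -0.8, 0.6]
width: 1.0
finger_force: 0.0
```

jog_arm([
  [[0,0,0,-0.14,-0.23,0,1],[0,0,0,0,0,0.3,1],[0,0,0,0,0,0.5,1],[0,0,0,0,0,0.5,1],[0,0,0,0,0,0.3,1],[0,0,0,0,0,0.1,1],[0,0,0,0,0,0,1],[0,0,0,0,0,0,1]],
])

```text
t: 11.17
position: [0.5246, 0.4487, 0.0677]
orientation: [-3.141, 0.004, -0.001]
contact_force: [0.2, 0.3, -0.2]
width: 1.001
finger_force: 0.0
```

jog_arm([
  [[0,0,0,0,0,0.04,1],[0,0,0,0,0,0,0.5],[0,0,0,0,0,0,0.5],[0,0,0,0,0,0,0.5],[0,0,0,0,0,0,0.5],[0,0,0,0,0,0,0.5],[0,0,0,0,0,0,0.5],[0,0,0,0,0,0,0.5]],
])

```text
t: 11.83
position: [0.5246, 0.4486, 0.0661]
orientation: [-3.141, 0.004, -0.001]
contact_force: [1.8, -0.2, 2.4]
width: 0.744
finger_force: 26.7
```

jog_arm([
  [[0,0,0,0,0,-0.3,0.5],[0,0,0,0,0,-0.5,0.5],[0,0,0,0,0,-0.7,0.5],[0,0,0,0,0,-0.7,0.5],[0,0,0,0,0,-0.6,0.5],[0,0,0,0,0,-0.4,0.5],[0,0,0,0,0.4,0,0.5],[0,0,0,0,0.8,0,0.5]],
])

```text
t: 12.5
position: [0.5243, 0.4027, 0.195]
orientation: [-3.138, -0.0, -0.004]
contact_force: [-0.4, -1.0, -2.8]
width: 0.733
finger_force: 26.2
```

jog_arm([
  [[0,0,0,0.1,1,0,0.5],[0,0,0,0.1,1,0,0.5],[0,0,0,0.2,1,0,0.5],[0,0,0,0.2,1,0,0.5],[0,0,0,0.1,1,0,0.5],[0,0,0,0.1,0.8,0,0.5],[0,0,0,0,0.4,0,0.5],[0,0,0,0,0,0,0.5]],
])

```text
t: 13.17
position: [0.5537, 0.1477, 0.1919]
orientation: [3.139, -0.011, -0.006]
contact_force: [-0.4, 0.1, -3.4]
width: 0.735
finger_force: 26.2
```

```bash
python3 -c "
from h import *
snap('over2'); p=status.state()['position']; print(p)
held('over2',.0365,zlo=-.05)"
```

```text
top crop origin 227 140 scale 2.6666666666666665
side crop origin 234 154 scale 2.6666666666666665
[0.55418347 0.15117966 0.19237999]
top jar axis minus TCP [-0.0028 -0.0052] res 0.0002 lowest z-TCP -0.0609 116
side jar axis minus TCP [-0.0002 -0.002 ] res 0.001 lowest z-TCP -0.061 459
```

View pics/over2.png

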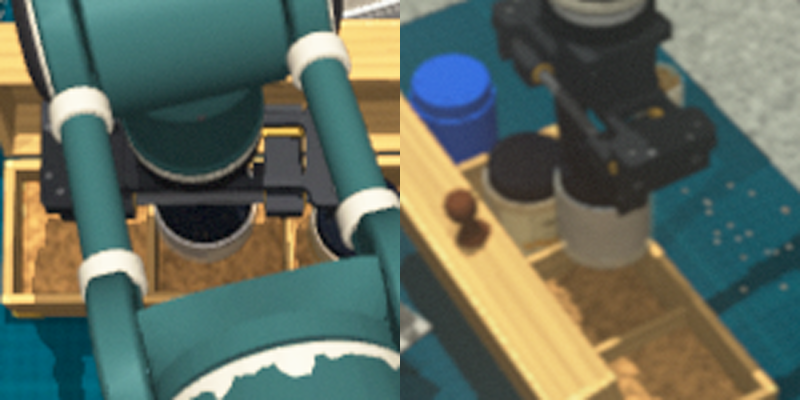

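jog_arm([
  [[0,0,0,0.03,0.24,0,0.5],[0,0,0,0,0,0.2,0.5],[0,0,0,0,0,0.5,0.5],[0,0,0,0,0,0.6,0.5],[0,0,0,0,0,0.5,0.5],[0,0,0,0,0,0.25,0.5],[0,0,0,0,0,0.1,0.5],[0,0,0,0,0,0,0.5]],
])

```text
t: 13.93
position: [0.5556, 0.1432, 0.1062]
orientation: [3.141, -0.003, -0.004]
contact_force: [0.3, 0.5, -3.2]
width: 0.734
finger_force: 26.3
```

jog_arm([
  [[0,0,0,0,0,0,0.5],[0,0,0,0,0,0.05,0.5],[0,0,0,0,0,0,0.5],[0,0,0,0,0,0.05,0.5],[0,0,0,0,0,0,0.5],[0,0,0,0,0,0,0.5],[0,0,0,0,0,0,0.5],[0,0,0,0,0,0,0.5]],
])

```text
t: 14.6
position: [0.5567, 0.1427, 0.1038]
orientation: [-3.142, 0.005, -0.0]
contact_force: [0.3, 0.4, -4.1]
width: 0.734
finger_force: 26.3
```

jog_arm([
  [[0,0,0,0,0.03,0.06,0.5],[0,0,0,0,0.03,0,0.5],[0,0,0,0,0,0.05,0.5],[0,0,0,0,0,0,0.5],[0,0,0,0,0,0.04,0.5],[0,0,0,0,0,0,0.5],[0,0,0,0,0,0,0.5],[0,0,0,0,0,0,0.5]],
])

```text
t: 15.27
position: [0.5569, 0.1404, 0.098]
orientation: [-3.142, 0.004, -0.001]
contact_force: [-0.8, -1.2, -2.0]
width: 0.73
finger_force: 26.6
```

jog_arm([
  [[0,0,0,0,0,0.04,0.5],[0,0,0,0,0,0,0.5],[0,0,0,0,0,0,0.5],[0,0,0,0,0,0,0.5],[0,0,0,0,0,0,0.5],[0,0,0,0,0,0,0.5],[0,0,0,0,0,0,0.5],[0,0,0,0,0,0,0.5]],
])

```text
t: 15.93
position: [0.5578, 0.1405, 0.0977]
orientation: [-3.141, 0.004, -0.004]
contact_force: [-1.3, -0.1, 5.1]
width: 0.727
finger_force: 27.7
```

jog_arm([
  [[0,0,0,0,0,0,0.76],[0,0,0,0,0,0,0.83],[0,0,0,0,0,0,0.9],[0,0,0,0,0,0,0.9],[0,0,0,0,0,-0.2,0.9],[0,0,0,0,0,-0.5,0.9],[0,0,0,0,0,-0.8,0.9],[0,0,0,0,0,-0.9,0.9]],
])

```text
t: 16.6
position: [0.5547, 0.14, 0.1911]
orientation: [3.141, -0.004, -0.008]
contact_force: [0.6, 0.6, 0.3]
width: 0.901
finger_force: 0.0
```

jog_arm([
  [[0,0,0,0,0.6,-0.2,1],[0,0,0,0,1,0,1],[0,0,0,0,1,0,1],[0,0,0,0,1,0,1],[0,0,0,0.2,1,0,1],[0,0,0,0.5,1,0,1],[0,0,0,0.5,1,0,1],[0,0,0,0.3,1,0,1]],
])

```text
t: 17.27
position: [0.614, -0.16, 0.2008]
orientation: [-3.142, 0.004, -0.002]
contact_force: [0.5, 0.3, -1.2]
width: 1.001
finger_force: 0.0
```

```bash
python3 - <<'E'
from h import *
for n in("top","side"):
    c=read_camera(n);W=cloud(c)
    for y0 in(.035,.141):
        m=(c["image"].max(2)<62)&(abs(W[...,0]-.555)<.05)&(abs(W[...,1]-y0)<.045)&(W[...,2]>.095)&(W[...,2]<.13)
        g=W[m]; print(n,m.sum(),np.round(cv2.minEnclosingCircle(g[:,:2].astype(np.float32))[0],4) if m.sum() else "",np.median(g,0).round(4) if m.sum() else "")
print(status.state()["position"])
E
```

```text
top 890 [0.553  0.0319] [0.5521 0.0328 0.1083]
top 837 [0.5554 0.1401] [0.5539 0.1404 0.1082]
side 583 [0.5559 0.0358] [0.5593 0.041  0.1098]
side 529 [0.5589 0.1446] [0.5582 0.147  0.1095]
[ 0.61433718 -0.16402136  0.20043784]
```

jog_arm([
  [[0,0,0,0.1,0.5,0.2,1],[0,0,0,0.1,0.5,0.5,1],[0,0,0,0,0.16,0.6,1],[0,0,0,0,0,0.6,1],[0,0,0,0,0,0.2,1],[0,0,0,0,0,0,1],[0,0,0,0,0,0,1],[0,0,0,0,0,0,1]],
])

```text
t: 18.03
position: [0.622, -0.2043, 0.1179]
orientation: [3.141, -0.003, 0.004]
contact_force: [-0.3, -1.1, 0.0]
width: 0.998
finger_force: 0.0
```

jog_arm([
  [[0,0,0,0.02,0.15,0,1],[0,0,0,0,0,0.3,1],[0,0,0,0,0,0.5,1],[0,0,0,0,0,0.4,1],[0,0,0,0,0,0.25,1],[0,0,0,0,0,0.1,1],[0,0,0,0,0,0,1],[0,0,0,0,0,0,1]],
])

```text
t: 18.7
position: [0.622, -0.2108, 0.0544]
orientation: [3.141, -0.004, 0.001]
contact_force: [0.8, 0.5, -0.1]
width: 1.002
finger_force: 0.0
```

jog_arm([
  [[0,0,0,0,0,0.05,1],[0,0,0,0,0,0,0.5],[0,0,0,0,0,0,0.5],[0,0,0,0,0,0,0.5],[0,0,0,0,0,0,0.5],[0,0,0,0,0,0,0.5],[0,0,0,0,0,0,0.5],[0,0,0,0,0,0,0.5]],
])

```text
t: 19.37
position: [0.6222, -0.2111, 0.0527]
orientation: [3.141, -0.004, 0.002]
contact_force: [0.5, -2.0, 3.9]
width: 0.734
finger_force: 30.0
```

jog_arm([
  [[0,0,0,0,0,-0.3,0.5],[0,0,0,0,0,-0.5,0.5],[0,0,0,0,0,-0.7,0.5],[0,0,0,0,0,-0.8,0.5],[0,0,0,0,0,-0.8,0.5],[0,0,0,-0.3,0,-0.7,0.5],[0,0,0,-0.5,0,-0.3,0.5],[0,0,0,-0.5,-0.2,0,0.5]],
])

```text
t: 20.03
position: [0.5714, -0.2038, 0.221]
orientation: [3.139, -0.005, 0.01]
contact_force: [0.1, 0.5, -2.3]
width: 0.734
finger_force: 30.0
```

jog_arm([
  [[0,0,0,-0.3,-0.5,0,0.5],[0,0,0,0,-0.9,0,0.5],[0,0,0,0,-1,0,0.5],[0,0,0,0,-1,0,0.5],[0,0,0,0,-1,0,0.5],[0,0,0,0,-1,0,0.5],[0,0,0,0,-1,0,0.5],[0,0,0,0,-1,0,0.5]],
])

```text
t: 20.7
position: [0.557, 0.0955, 0.2158]
orientation: [-3.141, 0.005, 0.003]
contact_force: [1.1, -0.6, -2.4]
width: 0.734
finger_force: 30.0
```

jog_arm([
  [[0,0,0,0,-1,0,0.5],[0,0,0,0,-0.9,0,0.5],[0,0,0,0,-0.8,0,0.5],[0,0,0,0,-0.5,0,0.5],[0,0,0,0,-0.3,0,0.5],[0,0,0,0,-0.1,0,0.5],[0,0,0,0,0,0,0.5],[0,0,0,0,0,0,0.5]],
])

```text
t: 21.37
position: [0.5586, 0.2365, 0.2157]
orientation: [3.141, -0.005, -0.001]
contact_force: [0.8, 0.5, -1.9]
width: 0.736
finger_force: 30.0
```

```bash
python3 -c "
from h import *
snap('over3'); p=status.state()['position']; print(p)
held('over3',.0345,zlo=-.04)"
```

```text
top crop origin 178 135 scale 2.6666666666666665
side crop origin 257 176 scale 2.6666666666666665
[0.55888677 0.23605523 0.21591926]
top jar axis minus TCP [-0.0012 -0.0017] res 0.0002 lowest z-TCP -0.0447 92
side jar axis minus TCP [ 0.0011 -0.0011] res 0.0008 lowest z-TCP -0.0469 316
```

View pics/over3.png

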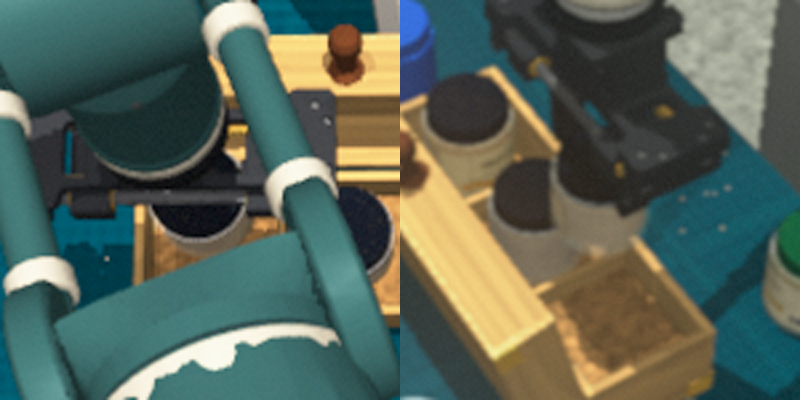

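jog_arm([
  [[0,0,0,-0.12,-0.26,0.2,0.5],[0,0,0,0,0,0.4,0.5],[0,0,0,0,0,0.6,0.5],[0,0,0,0,0,0.6,0.5],[0,0,0,0,0,0.5,0.5],[0,0,0,0,0,0.3,0.5],[0,0,0,0,0,0.1,0.5],[0,0,0,0,0,0,0.5]],
])

```text
t: 22.13
position: [0.5532, 0.2474, 0.1066]
orientation: [3.141, -0.005, -0.004]
contact_force: [-0.5, 0.6, -2.3]
width: 0.731
finger_force: 30.0
```

jog_arm([
  [[0,0,0,0,0,0,0.5],[0,0,0,0,0,0.05,0.5],[0,0,0,0,0,0,0.5],[0,0,0,0,0,0,0.5],[0,0,0,0,0,0,0.5],[0,0,0,0,0,0,0.5],[0,0,0,0,0,0,0.5],[0,0,0,0,0,0,0.5]],
])

```text
t: 22.8
position: [0.5542, 0.2479, 0.1062]
orientation: [-3.142, 0.004, -0.0]
contact_force: [0.3, 0.0, -2.1]
width: 0.74
finger_force: 30.0
```

jog_arm([
  [[0,0,0,0,0,0.08,0.5],[0,0,0,0,0,0,0.5],[0,0,0,0,0,0.06,0.5],[0,0,0,0,0,0,0.5],[0,0,0,0,0,0.05,0.5],[0,0,0,0,0,0,0.5],[0,0,0,0,0,0,0.5],[0,0,0,0,0,0,0.5]],
])

```text
t: 23.47
position: [0.5541, 0.2479, 0.0984]
orientation: [3.142, -0.004, -0.0]
contact_force: [-0.6, -0.8, -2.3]
width: 0.735
finger_force: 30.0
```

jog_arm([
  [[0,0,0,0,0,0.05,0.5],[0,0,0,0,0,0,0.5],[0,0,0,0,0,0,0.5],[0,0,0,0,0,0,0.5],[0,0,0,0,0,0.04,0.5],[0,0,0,0,0,0,0.5],[0,0,0,0,0,0,0.5],[0,0,0,0,0,0,0.5]],
])

```text
t: 24.13
position: [0.5541, 0.2479, 0.0948]
orientation: [3.142, -0.004, -0.0]
contact_force: [0.1, 0.0, -2.8]
width: 0.734
finger_force: 30.0
```

jog_arm([
  [[0,0,0,0,0,0.04,0.5],[0,0,0,0,0,0,0.5],[0,0,0,0,0,0,0.5],[0,0,0,0,0,0,0.5],[0,0,0,0,0,0,0.5],[0,0,0,0,0,0,0.5],[0,0,0,0,0,0,0.5],[0,0,0,0,0,0,0.5]],
])

```text
t: 24.8
position: [0.5544, 0.248, 0.0947]
orientation: [-3.142, 0.004, -0.001]
contact_force: [-2.8, -1.6, 4.4]
width: 0.737
finger_force: 30.0
```

jog_arm([
  [[0,0,0,0,0,0,0.76],[0,0,0,0,0,0,0.83],[0,0,0,0,0,0,0.9],[0,0,0,0,0,0,0.9],[0,0,0,0,0,-0.2,0.9],[0,0,0,0,0,-0.5,0.9],[0,0,0,0,0,-0.8,0.9],[0,0,0,0,0,-0.9,0.9]],
])

```text
t: 25.47
position: [0.5525, 0.2473, 0.1883]
orientation: [3.14, -0.004, -0.007]
contact_force: [1.3, 0.4, 0.4]
width: 0.902
finger_force: 0.0
```

jog_arm([
  [[0,0,0,0,0.2,-0.9,0.9],[0,0,0,0,0.5,-0.9,0.8],[0,0,0,0,0.6,-0.6,0.7],[0,0,0,0,0.6,0,0.6],[0,0,0,-0.2,0.5,0,0.5],[0,0,0,-0.3,0.3,0,0.5],[0,0,0,-0.3,0,0,0.5],[0,0,0,0,0,0,0.5]],
])

```text
t: 26.13
position: [0.5201, 0.1398, 0.2857]
orientation: [-3.141, 0.006, 0.001]
contact_force: [-0.4, 0.3, -0.5]
width: 0.497
finger_force: 0.0
```

```bash
python3 - <<'E'
from h import *
s=status.state(); print(s["position"],s["joint_pos"].round(3))
for n in("top","side"):
    c=read_camera(n);W=cloud(c);np.savez(f"{n}_k.npz",**c); im=c["image"].astype(int)
    for y0 in(.035,.141,.247):
        m=(im.max(2)<62)&(abs(W[...,0]-.555)<.05)&(abs(W[...,1]-y0)<.045)&(W[...,2]>.095)&(W[...,2]<.13)
        g=W[m]; print(n,m.sum(),np.round(cv2.minEnclosingCircle(g[:,:2].astype(np.float32))[0],4) if m.sum() else "",np.median(g,0).round(4) if m.sum() else "")
    # knob: reddish brown
    k=(im[...,0]>im[...,2]+25)&(im[...,0]<150)&(W[...,2]>.18)&(W[...,2]<.235)&(abs(W[...,1]-.138)<.025)&(W[...,0]>.62)&(W[...,0]<.7)
    v,u=np.where(k); g=W[k]; print("knob",k.sum(),(u.mean().round(1),v.mean().round(1)) if k.sum() else "",g.mean(0).round(4) if k.sum() else "", g.min(0).round(4),g.max(0).round(4))
    cv2.imwrite(f"pics/k_{n}.png",c["image"][:,:,::-1])
    # lid front wall (now the top edge) and lid plane angle from the inner face
    q=W[(abs(W[...,1]-.137)<.16)&(W[...,2]>.09)&(W[...,2]<.17)&(W[...,0]>.6)&(W[...,0]<.67)]
    if len(q)>50: print("lid pts",len(q),[ (z,np.median(q[abs(q[:,2]-z)<.01][:,0]).round(4)) for z in(.1,.12,.14,.16) if (abs(q[:,2]-z)<.01).any()])
a=[cv2.resize(cv2.imread(f"pics/k_{n}.png")[y:y+150,x:x+150],(400,400)) for n,x,y in(("top",232,110),("side",200,160))]
cv2.imwrite("pics/knob.png",np.hstack(a))
E
```

```text
[0.52013102 0.13983387 0.28572334] [ 2.160e-01 -2.200e-02  1.836e+00  1.000e-03  1.328e+00  1.790e+00]
top 183 [0.5479 0.0382] [0.5303 0.042  0.1085]
top 282 [0.5427 0.1409] [0.5359 0.1409 0.1083]
top 55 [0.5299 0.2594] [0.5301 0.2575 0.108 ]Traceback (most recent call last):
  File "<stdin>", line 10, in <module>
    return umr_minimum(a, axis, None, out, keepdims, initial, where)
ValueError: zero-size array to reduction operation minimum which has no identity
```

```bash
python3 - <<'E'
from h import *
c2=read_camera("side");np.savez("side_k.npz",**c2)
W=cloud(c2);im=c2["image"]
for y0 in(.035,.141,.25):
    m=(im.max(2)<62)&(abs(W[...,0]-.557)<.05)&(abs(W[...,1]-y0)<.045)&(W[...,2]>.095)&(W[...,2]<.13)
    g=W[m]; print(m.sum(),np.round(cv2.minEnclosingCircle(g[:,:2].astype(np.float32))[0],4) if m.sum() else "",np.median(g,0).round(4) if m.sum() else "")
px={}
for f in("top0","side0","side_k"):
    c=dict(np.load(f+".npz"));W=cloud(c);h=cv2.cvtColor(c["image"],cv2.COLOR_RGB2HSV).astype(int)
    k=((h[...,0]<10)|(h[...,0]>170))&(h[...,1]>80)&(h[...,2]<170)&(W[...,2]>.15)&(W[...,2]<.25)&(abs(W[...,1]-.138)<.03)&(W[...,0]>.62)&(W[...,0]<.72)
    v,u=np.where(k); g=W[k]
    if len(g)==0: print(f,"none"); continue
    px[f]=(u.mean(),v.mean()); print(f,k.sum(),np.round(px[f],1),g.min(0).round(4),g.max(0).round(4),g.mean(0).round(4))
    hi=g[g[:,2]>.205]; print("  head",len(hi),hi.mean(0).round(4))
    q=W[(abs(W[...,1]-.137)<.15)&(abs(W[...,1]-.137)>.03)&(W[...,2]>.09)&(W[...,2]<.185)&(W[...,0]>.6)&(W[...,0]<.69)]
    print("  lid x at z",[(z,np.percentile(q[abs(q[:,2]-z)<.005][:,0],[5,50,95]).round(4)) for z in(.1,.12,.14,.16,.175) if (abs(q[:,2]-z)<.005).any()])
print(tri(dict(np.load("top0.npz")),px["top0"],dict(np.load("side0.npz")),px["side0"]))
cv2.imwrite("pics/knob.png",cv2.resize(im[150:350,190:390],(600,600))[:,:,::-1])
E
```

```text
588 [0.5595 0.0344] [0.5592 0.041  0.1095]
628 [0.5591 0.1431] [0.5602 0.1477 0.1094]
641 [0.5572 0.2508] [0.5581 0.2532 0.1097]
top0 28 [305.9 153.9] [0.6496 0.1287 0.1768] [0.6713 0.1463 0.2221] [0.6575 0.1396 0.2028]
  head 17 [0.6602 0.139  0.2154]
  lid x at z [(0.1, array([0.6564, 0.6579, 0.6595])), (0.175, array([0.6353, 0.6583, 0.6786]))]
side0 none
side_k noneTraceback (most recent call last):
  File "<stdin>", line 17, in <module>
KeyError: 'side0'
```

```bash
python3 - <<'E'
from h import *
c2=dict(np.load("side_k.npz"));im=c2["image"]
for f in("top0","side0","side_k"):
    c=dict(np.load(f+".npz"));W=cloud(c); b=c["image"].astype(int).sum(2)
    k=(W[...,2]>.188)&(W[...,2]<.24)&(abs(W[...,1]-.14)<.03)&(W[...,0]>.62)&(W[...,0]<.705)
    v,u=np.where(k); g=W[k]; print(f,k.sum(),(u.mean().round(1),v.mean().round(1)) if len(u) else "",g.min(0).round(4) if len(g) else "",g.max(0).round(4) if len(g) else "",g.mean(0).round(4) if len(g) else "")
    for z in (.195,.205,.215):
        h=g[abs(g[:,2]-z)<.005]; 
        if len(h): print("   z",z,h.min(0).round(4)[:2],h.max(0).round(4)[:2],len(h))
x=cv2.resize(im[180:280,190:290],(500,500))
t=np.load("top0.npz")["image"][110:210,257:357]; x=np.hstack([x[:, :400],cv2.resize(t,(400,500))])
cv2.imwrite("pics/knob.png",x[:,:,::-1])
E
```

```text
top0 163 (np.float64(307.1), np.float64(150.9)) [0.6503 0.1265 0.1886] [0.6718 0.1482 0.2252] [0.6589 0.137  0.2148]
   z 0.195 [0.6518 0.1323] [0.6558 0.1396] 8
   z 0.205 [0.6506 0.1266] [0.6588 0.1482] 13
   z 0.215 [0.6503 0.1265] [0.6718 0.148 ] 113
side0 164 (np.float64(256.5), np.float64(232.0)) [0.652  0.1314 0.1884] [0.6758 0.1517 0.225 ] [0.6646 0.1435 0.2134]
   z 0.195 [0.6545 0.14  ] [0.6655 0.1479] 17
   z 0.205 [0.6563 0.1395] [0.6745 0.1505] 17
   z 0.215 [0.652  0.1314] [0.6758 0.1517] 82
side_k 162 (np.float64(256.4), np.float64(231.9)) [0.6527 0.1273 0.189 ] [0.6757 0.1517 0.2246] [0.6647 0.1433 0.2136]
   z 0.195 [0.6562 0.1396] [0.6653 0.145 ] 16
   z 0.205 [0.6544 0.141 ] [0.6751 0.1516] 22
   z 0.215 [0.6527 0.1273] [0.6757 0.1517] 79
```

View pics/knob.png

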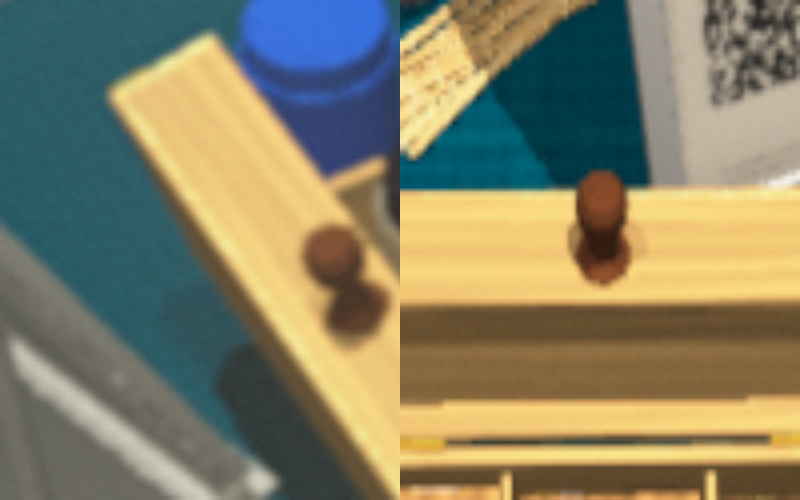

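The jar lids are level at z≈0.109. The knob head is at (0.663, 0.139, 0.211), which puts the lid at about 1.80 rad. Both match the description. I move above the knob.

jog_arm([
  [[0,0,0,0.4,0,0,0.5],[0,0,0,0.7,0,0,0.5],[0,0,0,0.8,0,0,0.5],[0,0,0,0.8,0,0,0.5],[0,0,0,0.6,0,0,0.5],[0,0,0,0.25,0,0,0.5],[0,0,0,0,0,0,0.5],[0,0,0,0,0,0,0.5]],
])

```text
t: 26.9
position: [0.6635, 0.1403, 0.2843]
orientation: [3.142, -0.003, -0.003]
contact_force: [0.1, -0.6, 0.2]
width: 0.497
finger_force: 0.0
```

jog_arm([
  [[0,0,0,0,0,0.4,0.5],[0,0,0,0,0,0.6,0.5],[0,0,0,0,0,0.6,0.5],[0,0,0,0,0,0.4,0.5],[0,0,0,0,0,0.2,0.5],[0,0,0,0,0,0,0.5],[0,0,0,0,0,0,0.5],[0,0,0,0,0,0,0.5]],
])

```text
t: 27.57
position: [0.6644, 0.14, 0.1992]
orientation: [-3.141, 0.004, -0.004]
contact_force: [-0.8, -0.4, 0.1]
width: 0.499
finger_force: 0.0
```

jog_arm([
  [[0,0,0,0,0,0,0.4],[0,0,0,0,0,0,0.3],[0,0,0,0,0,0,0.1],[0,0,0,0,0,0,0.1],[0,0,0,0,0,0,0.1],[0,0,0,0,0,0,0.1],[0,0,0,0,0,0,0.1],[0,0,0,0,0,0,0.1]],
])

```text
t: 28.23
position: [0.6647, 0.1391, 0.1982]
orientation: [3.141, -0.005, 0.003]
contact_force: [1.1, -4.3, 5.1]
width: 0.248
finger_force: 30.0
```

```bash
python3 - <<'E'
import numpy as np
r=.148; ph=np.radians(np.r_[110.9,108.5,np.linspace(104.5,7.8,28)])
X=-r*np.cos(ph)/.04; Z=-r*np.sin(ph)/.04   # units; tool x = +x, tool z = -z
cx=cz=0;out=[]
for i in range(1,len(ph)):
    a=round(X[i]-X[0]-cx,2);b=round(Z[i]-Z[0]-cz,2);cx+=a;cz+=b;out.append((a,b))
for i in range(0,len(out),8): print([(float(a),float(b)) for a,b in out[i:i+8]], "phi",np.degrees(ph[min(i+8,len(ph)-1)]).round(1),"expect TCP dx,dz mm",((X[min(i+8,len(ph)-1)]-X[0])*40).round(1),(-(Z[min(i+8,len(ph)-1)]-Z[0])*40).round(1))
E
```

```text
[(-0.15, -0.05), (-0.24, -0.08), (-0.23, -0.05), (-0.23, -0.03), (-0.23, -0.03), (-0.23, -0.0), (-0.23, 0.0), (-0.23, 0.02)] phi 83.0 expect TCP dx,dz mm -70.8 8.6
[(-0.23, 0.04), (-0.22, 0.05), (-0.23, 0.06), (-0.21, 0.08), (-0.22, 0.09), (-0.2, 0.1), (-0.2, 0.12), (-0.2, 0.13)] phi 54.4 expect TCP dx,dz mm -139.0 -18.0
[(-0.18, 0.14), (-0.17, 0.15), (-0.17, 0.16), (-0.15, 0.18), (-0.15, 0.18), (-0.13, 0.19), (-0.12, 0.2), (-0.1, 0.2)] phi 25.7 expect TCP dx,dz mm -186.1 -74.1
[(-0.1, 0.21), (-0.08, 0.22), (-0.06, 0.22), (-0.06, 0.23), (-0.04, 0.22)] phi 7.8 expect TCP dx,dz mm -199.4 -118.2
```

jog_arm([
  [[0,0,0,-0.15,0,-0.05,0.1],[0,0,0,-0.24,0,-0.08,0.1],[0,0,0,-0.23,0,-0.05,0.1],[0,0,0,-0.23,0,-0.03,0.1],[0,0,0,-0.23,0,-0.03,0.1],[0,0,0,-0.23,0,0,0.1],[0,0,0,-0.23,0,0,0.1],[0,0,0,-0.23,0,0.02,0.1]],
])

```text
t: 28.9
position: [0.5941, 0.1394, 0.2068]
orientation: [3.141, -0.005, 0.006]
contact_force: [4.0, -4.7, 1.6]
width: 0.252
finger_force: 30.0
```

jog_arm([
  [[0,0,0,-0.23,0,0.04,0.1],[0,0,0,-0.22,0,0.05,0.1],[0,0,0,-0.23,0,0.06,0.1],[0,0,0,-0.21,0,0.08,0.1],[0,0,0,-0.22,0,0.09,0.1],[0,0,0,-0.2,0,0.1,0.1],[0,0,0,-0.2,0,0.12,0.1],[0,0,0,-0.2,0,0.13,0.1]],
])

```text
t: 29.57
position: [0.5238, 0.1397, 0.1787]
orientation: [3.141, -0.004, -0.001]
contact_force: [2.8, -5.0, 1.3]
width: 0.255
finger_force: 30.0
```

jog_arm([
  [[0,0,0,-0.18,0,0.14,0.1],[0,0,0,-0.17,0,0.15,0.1],[0,0,0,-0.17,0,0.16,0.1],[0,0,0,-0.15,0,0.18,0.1],[0,0,0,-0.15,0,0.18,0.1],[0,0,0,-0.13,0,0.19,0.1],[0,0,0,-0.12,0,0.2,0.1],[0,0,0,-0.1,0,0.2,0.1]],
])

```text
t: 30.23
position: [0.4773, 0.1399, 0.1221]
orientation: [3.141, -0.004, 0.001]
contact_force: [4.3, -5.1, 0.0]
width: 0.251
finger_force: 30.0
```

jog_arm([
  [[0,0,0,-0.1,0,0.21,0.1],[0,0,0,-0.08,0,0.22,0.1],[0,0,0,-0.06,0,0.22,0.1],[0,0,0,-0.06,0,0.2,0.1],[0,0,0,-0.03,0,0.12,0.1],[0,0,0,0,0,0,0.1],[0,0,0,0,0,0,0.1],[0,0,0,0,0,0,0.1]],
])

```text
t: 30.9
position: [0.4652, 0.14, 0.0835]
orientation: [3.141, -0.004, 0.003]
contact_force: [6.6, -5.2, -3.6]
width: 0.252
finger_force: 30.0
```

jog_arm([
  [[0,0,0,0,0,0.06,0.1],[0,0,0,0,0,0,0.1],[0,0,0,0,0,0.06,0.1],[0,0,0,0,0,0,0.1],[0,0,0,0,0,0,0.1],[0,0,0,0,0,0,0.1],[0,0,0,0,0,0,0.1],[0,0,0,0,0,0,0.1]],
])

```text
t: 31.57
position: [0.4648, 0.14, 0.0803]
orientation: [3.141, -0.004, 0.001]
contact_force: [1.1, -6.3, 8.8]
width: 0.256
finger_force: 30.0
```

jog_arm([
  [[0,0,0,0,0,0.05,0.1],[0,0,0,0,0,0,0.1],[0,0,0,0,0,0,0.1],[0,0,0,0,0,0,0.1],[0,0,0,0,0,0,0.1],[0,0,0,0,0,0,0.1],[0,0,0,0,0,0,0.1],[0,0,0,0,0,0,0.1]],
])

```text
t: 32.23
position: [0.465, 0.14, 0.08]
orientation: [3.141, -0.004, 0.001]
contact_force: [-4.8, -8.2, 21.1]
width: 0.252
finger_force: 30.0
```

```bash
python3 - <<'E'
from h import *
print(status.state()["position"])
for n in("side","top"):
    W=cloud(read_camera(n)); g=W[(W[...,0]>.515)&(W[...,0]<.6)&(abs(W[...,1]-.14)<.155)&(abs(W[...,2]-.12)<.03)]
    A=np.c_[g[:,:2],np.ones(len(g))]; s=np.linalg.lstsq(A,g[:,2],rcond=None)[0]; print(n,len(g),"lid top z",np.median(g[:,2]).round(4),"slopes",s[:2].round(4), "at x=.50,.61",(s@[.5,.14,1]).round(4),(s@[.61,.14,1]).round(4))
E
```

```text
[0.46498564 0.14003884 0.08003065]
side 4873 lid top z 0.1235 slopes [ 0.0006 -0.001 ] at x=.50,.61 0.1235 0.1235
top 3689 lid top z 0.1217 slopes [ 0.0006 -0.0018] at x=.50,.61 0.1217 0.1217
```

jog_arm([
  [[0,0,0,0,0,0,0.3],[0,0,0,0,0,0,0.5],[0,0,0,0,0,0,0.6],[0,0,0,0,0,0,0.6],[0,0,0,-0.05,0,-0.3,0.6],[0,0,0,0,0,-0.6,0.6],[0,0,0,0,0,-0.8,0.6],[0,0,0,0,0,-0.8,0.6]],
])

```text
t: 33.0
position: [0.4607, 0.1402, 0.1767]
orientation: [3.141, -0.004, -0.007]
contact_force: [0.8, 0.1, -0.9]
width: 0.597
finger_force: 0.0
```

jog_arm([
  [[0,0,0,0,0,-0.8,0.6],[0,0,0,0,0,-0.8,0.6],[0,0,0,0,0,-0.4,0.6],[0,0,0,0,0,0,0.6],[0,0,0,0,0,0,0.6],[0,0,0,0,0,0,0.6],[0,0,0,0,0,0,0.6],[0,0,0,0,0,0,0.6]],
])

```text
t: 33.67
position: [0.4614, 0.14, 0.2553]
orientation: [3.141, -0.004, -0.006]
contact_force: [0.5, -0.9, -0.3]
width: 0.599
finger_force: 0.0
```

```bash
python3 - <<'E'
from h import *
for n in("side","top"):
    c=read_camera(n);W=cloud(c); g=W[(W[...,0]>.51)&(W[...,0]<.6)&(abs(W[...,1]-.14)<.155)&(abs(W[...,2]-.12)<.03)]
    A=np.c_[g[:,:2],np.ones(len(g))]; s=np.linalg.lstsq(A,g[:,2],rcond=None)[0]; print(n,len(g),"lid top z",np.median(g[:,2]).round(4),"slopes",s[:2].round(4))
    if n=="side": cv2.imwrite("pics/end.png",c["image"][:,:,::-1])
E
```

```text
side 5140 lid top z 0.1235 slopes [ 0.0023 -0.001 ]
top 858 lid top z 0.122 slopes [-0.0018 -0.0011]
```

View pics/end.png

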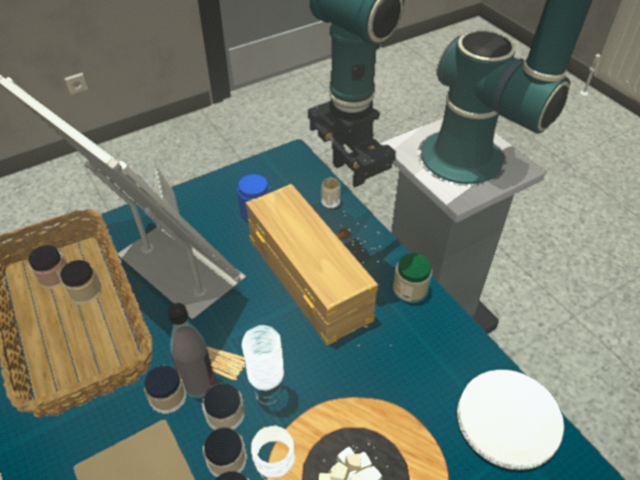

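The picture shows the lid shut flat on the case (310,265), the green jar untouched at (413,277) and the gripper clear at (350,140). I hand the job in.

```bash
python3 -c "
from workcell import r
print(r.job_done())"
```

```text
the job is handed in; nothing more can be done
None
```

The three dark-lidded jars stand upright on their matching risers with their lids level (about 109 mm), the case lid is shut and released, the green-lidded jar was left where it stood, and the job was handed in at about 34 s.

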